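# Scrape the rind offcuts off the cheese board into the waste pan

### The job

Take the bench scraper out of its wooden rest and use it to scrape all four rind offcuts off the raised cutting board into the steel pan tucked under the end of the board. Touch the offcuts with the scraper only, and leave the half cheese, the knife and the jar where they are. When the board is clear, stand the scraper back in the slot of its rest, blade down.

Things in the scene. Friction and masses are not known exactly. Their poses are not given: they have to be found in the camera images.
- board: raised wooden cutting board, fixed: plank 270 mm (x) by 360 mm (y), 24 mm thick, on two battens; its flat top is 66 mm above the counter and has no lip. Origin on the counter under the board's middle, z up, x away from the robot; its ends are the edges at y = +180 and -180 mm. The pan is at one end, the scraper's rest at the other; which is which varies
- tray: open shallow steel pan, loose, 0.5 kg, 265 (x) by 162 (y) mm outside, 38 mm high (rim 28 mm below the board's top), walls 4 mm, on the counter at one end of the board, long side parallel to that end and tucked 3 to 20 mm under the plank, its middle up to 20 mm off the board's middle line. Origin at the middle of its underside, z up
- rest: wooden scraper rest, fixed, beyond the board's other end: block 130 (x) by 60 (y) by 60 mm high with a slot along x, open at both ends: slot floor 10 mm above the counter, 7 mm wide up to 44 mm, then flaring to about 35 mm at the top. Origin at the middle of its underside, z up
- scraper: bench scraper, 130 to 210 g, upright in the rest's slot (may lean up to 7 degrees): steel blade 110 mm wide (x), 3 mm thick (y), free for 75 mm up from its straight lower edge; on top a flat-sided wooden grip 110 (x) by 24 (y) mm, 75 to 105 mm above the edge, to be pinched across y from above. Origin: middle of the blade's lower edge, z up to the grip. The edge starts on the slot floor
- rind_a: a loose rind offcut, flat irregular piece of about 46 x 22 mm (its x by its y), 11 mm thick, 11 to 17 g, pale cheese below and dark wax on top, lying wax side up on the board at the start; origin at the middle of its underside, z up at the start
- rind_b: a loose rind offcut, flat irregular piece of about 38 x 26 mm (its x by its y), 11 mm thick, 11 to 17 g, pale cheese below and dark wax on top, lying wax side up on the board at the start; origin at the middle of its underside, z up at the start
- rind_c: a loose rind offcut, flat irregular piece of about 32 x 28 mm (its x by its y), 11 mm thick, 11 to 17 g, pale cheese below and dark wax on top, lying wax side up on the board at the start; origin at the middle of its underside, z up at the start
- rind_d: a loose rind offcut, flat irregular piece of about 44 x 18 mm (its x by its y), 11 mm thick, 11 to 17 g, pale cheese below and dark wax on top, lying wax side up on the board at the start; origin at the middle of its underside, z up at the start
- half_wheel: half of a small cheese with dark wax, half-round block standing upright on the middle part of the board, radius 50 mm, 55 mm high, 0.35 kg, loose. Origin at the foot of the middle of its flat cut face; the half round lies to its +x side (0 to 50 mm), y from -50 to 50 mm. Leave it where it is
- knife: broad cheese knife lying flat along the far long edge of the board, loose, 150 g, 260 mm long (its y from -130 at the handle's end to +130 at the tip) and 30 mm wide (x from -15 to 15 mm); black handle 16 mm high, steel blade 3 mm. Origin under its middle. Leave it where it is
- jar: amber glass jar with a steel lid, 64 mm across, 100 mm high, standing on the counter behind the board; origin at the middle of its underside. Leave it where it is
Not all that is in view belongs to the job. Leave any green look-alike of the rind_c alone. What is shaped like the rind_a but blue is not meant.

How it is judged:
On the way, in this order (a step that is already met when the one before it is completed fails the run):
1. the scraper has been lifted clear of its rest (blade edge over 80 mm above the counter) (height (world z) of scraper above 0.08 m), for 0.1 s.
2. all four offcuts lie in the pan while the scraper is out of its rest (x of rind_a in the frame of tray between -0.131 and 0.131 m and y of rind_a in the frame of tray between -0.079 and 0.079 m and z of rind_a in the frame of tray between -0.005 and 0.036 m and x of rind_b in the frame of tray between -0.131 and 0.131 m and y of rind_b in the frame of tray between -0.079 and 0.079 m and z of rind_b in the frame of tray between -0.005 and 0.036 m and x of rind_c in the frame of tray between -0.131 and 0.131 m and y of rind_c in the frame of tray between -0.079 and 0.079 m and z of rind_c in the frame of tray between -0.005 and 0.036 m and x of rind_d in the frame of tray between -0.131 and 0.131 m and y of rind_d in the frame of tray between -0.079 and 0.079 m and z of rind_d in the frame of tray between -0.005 and 0.036 m and horizontal distance between scraper and rest above 0.06 m), for 0.2 s.
At the end, for the whole second after the job is handed in: all four offcuts lie at rest inside the pan (origins within its walls and below its rim) and the scraper stands at rest in the slot of its rest, blade down on the slot's floor (edge within 8 mm of it), leaning less than 0.2 rad, its middle within 35 mm of the rest's middle, released (x of rind_a in the frame of tray between -0.131 and 0.131 m and y of rind_a in the frame of tray between -0.079 and 0.079 m and z of rind_a in the frame of tray between -0.005 and 0.036 m and x of rind_b in the frame of tray between -0.131 and 0.131 m and y of rind_b in the frame of tray between -0.079 and 0.079 m and z of rind_b in the frame of tray between -0.005 and 0.036 m and x of rind_c in the frame of tray between -0.131 and 0.131 m and y of rind_c in the frame of tray between -0.079 and 0.079 m and z of rind_c in the frame of tray between -0.005 and 0.036 m and x of rind_d in the frame of tray between -0.131 and 0.131 m and y of rind_d in the frame of tray between -0.079 and 0.079 m and z of rind_d in the frame of tray between -0.005 and 0.036 m and linear speed of each of rind_a, rind_b, rind_c, rind_d, scraper below 0.03 m/s and horizontal distance between scraper and rest below 0.035 m and z of scraper in the frame of rest between 0.004 and 0.018 m and angle between scraper's own z axis and vertical below 0.2 rad); the robot touches nothing.
It fails at once if an offcut is touched by the gripper or arm (contact force between any of the fingers, the arm and rind_a above 0.3 N or contact force between any of the fingers, the arm and rind_b above 0.3 N or contact force between any of the fingers, the arm and rind_c above 0.3 N or contact force between any of the fingers, the arm and rind_d above 0.3 N).
It fails at once if the half cheese is moved by more than 15 mm (distance of half_wheel from where it was at the start of the episode above 0.015 m).
It fails at once if the knife is moved by more than 20 mm (distance of knife from where it was at the start of the episode above 0.02 m).
It fails at once if the jar is moved by more than 15 mm (distance of jar from where it was at the start of the episode above 0.015 m).
It also fails if it takes over 67 s, if anything falls off the work surface, if the arm or the gripper's body presses on something with over 40 N, if the wrist force passes 120 N, or if a joint passes its speed limit or range.

### The arm

A 6-joint arm with a two-finger parallel gripper is mounted at the origin on the work surface. World frame = base frame: x ahead of the robot, y to its left, z up, the work surface at z = 0. Lengths are in m, angles in rad, forces in N, time in s.
With the tool pointing down it reaches from about 0.3 to 0.875 m from the base axis. Payload 6.4 kg.
Tool frame: the origin (TCP) lies midway between the tips of the shut fingers; the grasp point (between the pads) lies 19 mm behind it; z points along the fingers, y is the line along which they close (so a half turn about z gives the same grasp; the last joint's range is limited). The gripper opens to 85 mm and grips with 20 to 120 N. Pads are 22 mm wide; open, the fingers measure 114 mm over their backs; the gripper's body (76 mm by 85 mm) begins 54 mm behind the grasp point. The pads swing forward as they close: fully open they stand 13 mm farther back than shut.
Start: joints at [-1.311, 0.181, 1.607, -0, 1.354, -0.206], TCP at [0.258, -0.514, 0.231] pointing down, gripper open.
Joint ranges: [-2.99, 2.99], [-0.89, 2.07], [0.3, 2.58], [-1.14, 4.28], [0, 2.63], [-3.12, 3.12]. Speed limits (rad/s): [2.57, 2.57, 3.01, 3.14, 3.14, 3.14].

### API

Orientations are given as a unit quaternion [x, y, z, w].
In Python, from rig import get_obs, camera, calibration, r gives the robot as it stands.
- The arm moves only by the tool servo_tool, never from a script. Its argument "increments" is one flat list of numbers, 6 for each row, row after row: the shift along the tool's x, y, z in m, then the turn, a rotation vector about the tool's x, y, z in degrees. A call has 1 to 8 rows; each row shifts and turns the commanded pose from where the row before left it, along the tool's axes as they then stand; what a row does not reach is not made up. A row lasts 1/10 s, in which the tool goes at most 50 mm and 8.59 degrees, less where a joint would pass 70% of its speed; a pose out of reach is approached as far as the arm can. A call with a gripper value outside its range is refused whole. "claw" is the gripper's target within -1 to 1 (shut at 1, half-way at 0, fully open at -1), set as the call begins (left out, the last holds). The fingers move at their own pace and stop on an object; the grip force is fixed at half the most. Time passes only in rows, so rows that do not move let the fingers close. It gives the time, the measured TCP pose, the force, the opening and the grip force at its end, in the units of the state.
- get_obs(): the state, without advancing time (a new reading comes with each control period).
- camera(name): name is "side" or "top"; returns the picture (384x512x3 uint8, red, green, blue); there is no depth.
- calibration(name): a dict with "K" (3x3 intrinsics, pixels), "cam_to_world" (4x4, takes a point from camera to world coordinates). Camera axes: x right, y down, z forward; pixel columns grow to the right and rows downward; lengths in m; the calibration is good to about 2 mm. A picture is of the moment at which its call begins. calibration takes no time and is no camera call.
- r.sign_off(): hands the job in; it is judged then, once.
The state is a dict: "t": time; "joints": joint angles; "qvel": joint speeds; "joint_efforts": joint torques, N m; "ee_pos": TCP position; "ee_rot": TCP orientation; "wrist_force": force on the tool from outside, world axes, zero at the start; "moment": the same for the moment, N m; "finger_gap": finger opening in m; "grasp_force": force on a finger pad.
Only numpy, scipy, OpenCV 4.12 (cv2) and the standard library are available. Lean on these libraries where they do the work, as an engineer would, in place of code of your own. Each camera call takes 0.05 s, during which the arm holds its last target. There are 200 camera calls.

## Working session

There is one attempt and no reset: what is moved stays moved. The work goes in short steps, Python scripts to look and compute and a tool call to move; the robot and the scene stay as the last step left them, time stands still between calls to the robot, and variables do not carry over. Pictures are saved under pics/ and viewed, at most 10 in all, crops included, and the job is handed in when it is done.

Besides the shell and the picture viewer there is one more tool, called as name(argument=value, ...), one argument or row to a line, values as JSON. servo_tool: Moves the arm, as the interface text tells. Its arguments: {"type":"object","properties":{"increments":{"type":"array"},"claw":{"type":"number"}},"required":["increments"]}

```bash
mkdir -p pics; ls
python3 - <<'E'
from rig import get_obs,camera,calibration
import cv2,numpy as np
for n in("top","side"):
    c=calibration(n);print(n,np.round(c["K"],1).tolist(),np.round(c["cam_to_world"],3).tolist())
    im=camera(n);np.save(f"pics/{n}0.npy",im)
    cv2.imwrite(f"pics/{n}0.png",cv2.resize(im[:,:,::-1],(800,600),interpolation=cv2.INTER_CUBIC))
o=get_obs();print({k:np.round(v,3).tolist() for k,v in o.items()})
E
```

```text
pics
top [[394.4, 0.0, 254.7], [0.0, 394.4, 193.2], [0.0, 0.0, 1.0]] [[-0.028, -0.99, 0.135, 0.484], [-1.0, 0.029, 0.004, 0.009], [-0.008, -0.135, -0.991, 0.784], [0.0, 0.0, 0.0, 1.0]]
side [[428.7, 0.0, 256.8], [0.0, 428.7, 189.5], [0.0, 0.0, 1.0]] [[-0.981, -0.141, 0.13, 0.428], [-0.192, 0.729, -0.657, 0.658], [-0.002, -0.67, -0.742, 0.811], [0.0, 0.0, 0.0, 1.0]]
{'t': 0.1, 'joints': [-1.311, 0.181, 1.608, 0.0, 1.354, -0.206], 'qvel': [0.001, -0.002, -0.003, 0.002, 0.001, -0.001], 'joint_efforts': [0.0, -44.588, -35.224, -0.0, 0.004, 0.0], 'ee_pos': [0.258, -0.513, 0.23], 'ee_rot': [0.973, 0.231, -0.0, -0.001], 'wrist_force': [-0.137, -0.766, -1.155], 'moment': [-0.03, 0.045, -0.003], 'grasp_force': 0.0, 'finger_gap': 0.085}
```

View pics/top0.png

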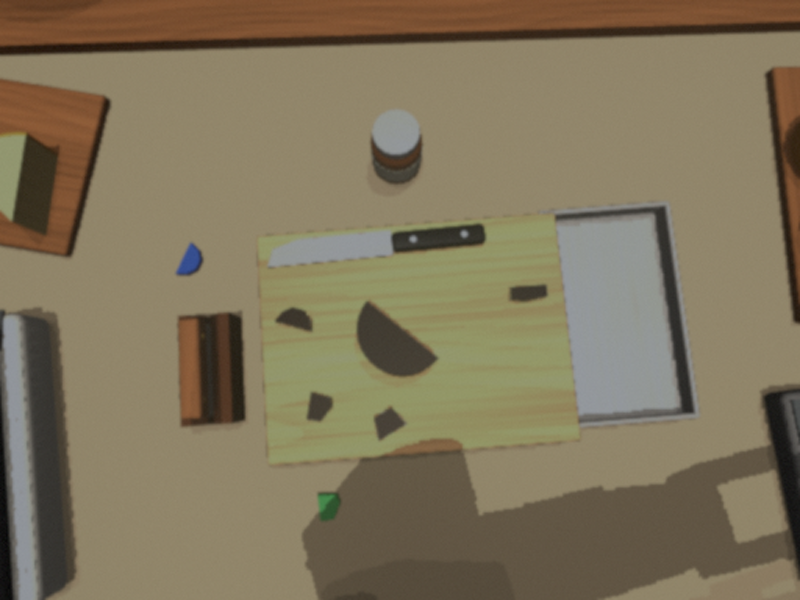

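View pics/side0.png

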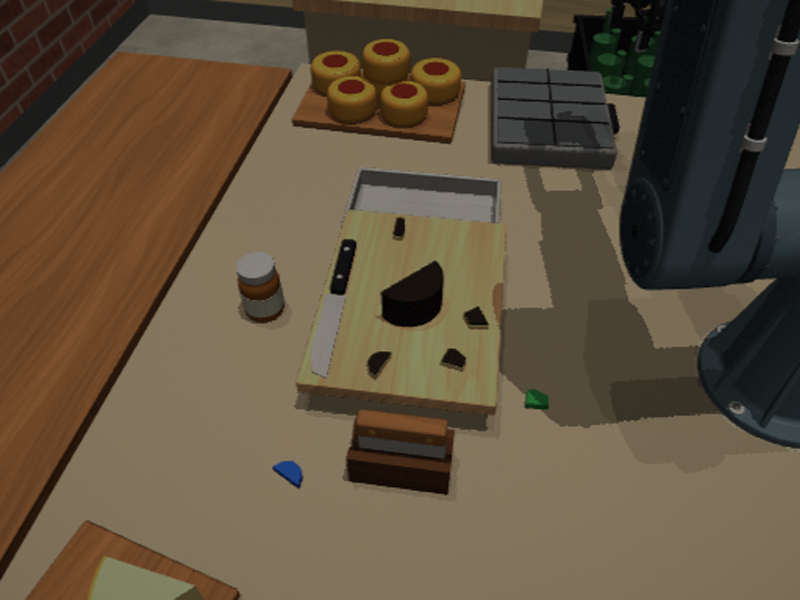

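```bash
cat > h.py <<'E'
import numpy as np,cv2
from rig import get_obs,camera,calibration
def world(n,px,z,view=True):
    c=calibration(n);K=np.array(c["K"]);T=np.array(c["cam_to_world"])
    px=np.atleast_2d(px).astype(float)
    if view: px=(px+.5)/1.5625-.5
    d=np.c_[px,np.ones(len(px))]@np.linalg.inv(K).T@T[:3,:3].T
    return np.round(T[:3,3]+d*((z-T[2,3])/d[:,2:]),4)[:,:2]
def pix(n,p,view=False):
    c=calibration(n);K=np.array(c["K"]);T=np.linalg.inv(np.array(c["cam_to_world"]))
    q=(np.atleast_2d(p)@T[:3,:3].T+T[:3,3])@K.T
    q=q[:,:2]/q[:,2:]
    return (q+.5)*1.5625-.5 if view else q
def crop(n,im,u0,v0,u1,v1,name,s=6):
    cv2.imwrite(name,cv2.resize(im[v0:v1,u0:u1,::-1],None,fx=s,fy=s,interpolation=cv2.INTER_CUBIC))
E
python3 - <<'E'
from h import *
b=world("top",[(258,238),(555,212),(580,438),(269,463)],.066);print("board",b.tolist(),b.mean(0),np.linalg.norm(np.diff(b,axis=0),axis=1))
t=world("top",[(667,204),(695,415)],.038);print("tray outer",t.tolist())
print("rest top",world("top",[(180,316),(238,313),(243,422),(182,426)],.06).tolist())
print("knife",world("top",[(268,265),(485,226),(484,243),(392,251),(270,250)],.075).tolist())
print("wheel top",world("top",[(369,301),(437,357),(358,335),(375,367),(405,377)],.121).tolist())
print("wheel side",world("side",[(383,297),(441,262),(383,312),(411,325),(441,310)],.121).tolist())
im=np.load("pics/top0.npy");g=im.max(2)
m=(g<75).astype(np.uint8)
n,l,s,c=cv2.connectedComponentsWithStats(m)
for i in range(1,n):
    if 60<s[i,4]<3000 and 160<c[i][0]<380 and 130<c[i][1]<300:
        pts=np.argwhere(l==i)[:,::-1]
        w=world("top",pts,.077,False);r=cv2.minAreaRect(w.astype(np.float32)*1000)
        print(s[i],"c",world("top",c[i],.077,False),"min",w.min(0),"max",w.max(0),np.round(r[1]),round(r[2]))
crop("top",im,105,190,175,285,"pics/c1.png",6)
E
```

```text
board [[0.6641, 0.1777], [0.6853, -0.1784], [0.4198, -0.1903], [0.4016, 0.1644]] [ 0.5427  -0.00665] [0.3567305  0.26576655 0.35516662]
tray outer [[0.6992, -0.3253], [0.4403, -0.3361]]
rest top [[0.5737, 0.2714], [0.5753, 0.2026], [0.448, 0.1959], [0.4454, 0.2666]]
knife [[0.6291, 0.1637], [0.6683, -0.0926], [0.6479, -0.0905], [0.6415, 0.0179], [0.647, 0.1614]]
wheel top [[0.5766, 0.0437], [0.5139, -0.0279], [0.5399, 0.0564], [0.5051, 0.0389], [0.4936, 0.0071]]
wheel side [[0.5739, 0.0529], [0.5054, -0.0303], [0.5681, 0.0797], [0.5266, 0.095], [0.4913, 0.0612]]
[251 144  59  17 656] c [[ 0.6549 -0.0367]] min [ 0.6414 -0.0898] max [0.6692 0.017 ] [ 23. 107.] 4
[328 183  21   9 151] c [[ 0.5874 -0.1385]] min [ 0.58   -0.1573] max [ 0.5943 -0.1205] [14. 37.] 2
[ 229  194   49   46 1208] c [[0.5317 0.023 ]] min [ 0.4977 -0.0259] max [0.58   0.0594] [100.  48.] 49
[178 198  21  13 167] c [[0.565  0.1319]] min [0.5529 0.1151] max [0.5753 0.1512] [38. 18.] 73
[198 253  14  15 147] c [[0.464  0.1059]] min [0.4515 0.0928] max [0.4762 0.116 ] [21. 25.] 71
[241 263  16  16 144] c [[0.4441 0.0282]] min [0.4305 0.0137] max [0.4563 0.0402] [19. 25.] 29
```

View pics/c1.png

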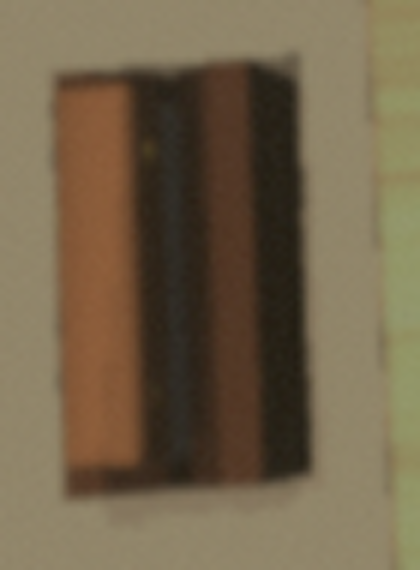

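Run:
```python
from h import *
o=np.array([105,190])
f=lambda pts,z: world("top",np.array(pts)/6-.5+o,z,False).tolist()
print("grip top",f([(57,85),(130,85),(140,467),(68,470)],.115))
print("rest right top edge",f([(250,63),(262,478)],.06),"left top",f([(205,65),(218,480)],.06))
print("rest base right",f([(297,55),(311,470)],0.0), "lower left corner z.06",f([(67,495)],.06))
print("blade line ",f([(165,110),(180,470)],.085))
# side: grip & rest
s=lambda p,z:world("side",p,z).tolist()
print("side grip top-front edge",s([(357,428),(446,432)],.115),"back",s([(361,412),(447,418)],.115))
print("side rest front top",s([(349,459),(452,467)],.06),"front base",s([(347,480),(448,492)],0),"back top right",s([(454,430)],.06))
```

```text
grip top [[0.5642, 0.2532], [0.5636, 0.2323], [0.4562, 0.2278], [0.456, 0.2479]]
rest right top edge [[0.5759, 0.2137], [0.4496, 0.2089]] left top [[0.5756, 0.2276], [0.4494, 0.2222]]
rest base right [[0.5857, 0.2149], [0.4489, 0.2094]] lower left corner z.06 [[0.4462, 0.2677]]
blade line  [[0.5593, 0.2318], [0.4538, 0.2259]]
side grip top-front edge [[0.5615, 0.2587], [0.4568, 0.2438]] back [[0.562, 0.2361], [0.4584, 0.2246]]
side rest front top [[0.5714, 0.2718], [0.4445, 0.2582]] front base [[0.578, 0.2709], [0.4459, 0.2622]] back top right [[0.4494, 0.2062]]
```

Candidates (800x600 top view): rinds at (295,318), (320,406), (388,422) and (528,293), all dark and on the board. The look-alikes are the blue one at (190,260) and the green one at (328,505), both off the board on the counter, so I'll leave them. The scraper grip is the orange strip at (190,370) in the rest, and the crop shows it upright with centre ≈ (.511, .2405).

servo_tool(
  increments=[0,0,0,0,0,8.07,0,0,0,0,0,8.07,0,0,0,0,0,8.06,0.0159,-0.0412,0,0,0,0,0.0159,-0.0412,0,0,0,0,0.0159,-0.0412,0,0,0,0,0.0159,-0.0412,0,0,0,0,0.0159,-0.0412,0,0,0,0],
  claw=-1,
)

```text
t: 0.9
ee_pos: [0.3288, -0.3026, 0.2309]
ee_rot: [1.0, 0.021, -0.0, -0.0]
wrist_force: [0.1, -0.9, 0.9]
finger_gap: 0.0852
grasp_force: 0.0
```

servo_tool(
  increments=[0.0159,-0.0412,0,0,0,0,0.0159,-0.0412,0,0,0,0,0.0159,-0.0412,0,0,0,0,0.0159,-0.0412,0,0,0,0,0.0159,-0.0412,0,0,0,0,0.0159,-0.0412,0,0,0,0,0.0159,-0.0412,0,0,0,0,0.0159,-0.0412,0,0,0,0],
)

```text
t: 1.7
ee_pos: [0.4416, 0.0322, 0.2312]
ee_rot: [1.0, 0.022, 0.0, 0.0]
wrist_force: [0.2, -0.4, 0.1]
finger_gap: 0.0851
grasp_force: 0.0
```

servo_tool(
  increments=[0.0159,-0.0412,0,0,0,0,0.0159,-0.0412,0,0,0,0,0.0159,-0.0412,0,0,0,0,0.0159,-0.0412,0,0,0,0,0.0159,-0.0412,0,0,0,0,0,0,0,0,0,0,0,0,0,0,0,0],
)

```text
t: 2.4
ee_pos: [0.5114, 0.2403, 0.2303]
ee_rot: [1.0, 0.023, -0.001, 0.0]
wrist_force: [-0.6, 0.0, -0.5]
finger_gap: 0.0856
grasp_force: 0.0
```

servo_tool(
  increments=[0,0,0.04,0,0,0,0,0,0.04,0,0,0,0,0,0.04,0,0,0,0,0,0.02,0,0,0,0,0,0.01,0,0,0,0,0,0,0,0,0],
)

```text
t: 3.0
ee_pos: [0.5111, 0.2384, 0.0803]
ee_rot: [1.0, 0.021, -0.001, 0.0]
wrist_force: [-0.1, -0.3, -0.3]
finger_gap: 0.0852
grasp_force: 0.0
```

servo_tool(
  increments=[0,0,0,0,0,0,0,0,0,0,0,0,0,0,0,0,0,0,0,0,0,0,0,0,0,0,0,0,0,0,0,0,0,0,0,0,0,0,0,0,0,0,0,0,0,0,0,0],
  claw=1,
)

```text
t: 3.8
ee_pos: [0.5127, 0.2399, 0.0823]
ee_rot: [1.0, 0.022, 0.001, -0.0]
wrist_force: [-1.0, 0.1, 5.8]
finger_gap: 0.0233
grasp_force: 59.4
```

servo_tool(
  increments=[0,0,-0.02,0,0,0,0,0,-0.03,0,0,0,0,0,-0.04,0,0,0,0,0,-0.04,0,0,0,0,0,-0.02,0,0,0,0,0,0,0,0,-7.95,0,0,0,0,0,-7.95,0,0,0,0,0,-7.95],
)

```text
t: 4.6
ee_pos: [0.5116, 0.2395, 0.231]
ee_rot: [0.973, 0.231, -0.0, 0.0]
wrist_force: [-0.1, -0.2, -0.5]
finger_gap: 0.0234
grasp_force: 58.8
```

servo_tool(
  increments=[0,0,0,0,0,-7.95,0,0,0,0,0,-7.95,0,0,0,0,0,-7.95,0,0,0,0,0,-7.95,0,0,0,0,0,-7.95,0,0,0,0,0,-7.95,0,0,0,0,0,-7.95,0,0,0,0,0,-7.95],
)

```text
t: 5.4
ee_pos: [0.5115, 0.2395, 0.2306]
ee_rot: [0.705, 0.709, -0.001, -0.0]
wrist_force: [0.2, 0.5, -1.7]
finger_gap: 0.0232
grasp_force: 58.8
```

servo_tool(
  increments=[-0.0275,0.022,0,0,0,0,-0.0275,0.022,0,0,0,0,-0.0275,0.022,0,0,0,0,-0.0275,0.022,0,0,0,0,0,0,0,0,0,0,0,0,0,0,0,0],
)

```text
t: 6.0
ee_pos: [0.5996, 0.1289, 0.2304]
ee_rot: [0.708, 0.706, -0.001, -0.001]
wrist_force: [-0.1, 0.2, -2.1]
finger_gap: 0.0232
grasp_force: 59.2
```

Run:
```python
from h import *
for n in("top","side"):
    im=camera(n);np.save(f"pics/{n}1.npy",im)
a=np.load("pics/top1.npy")[100:310,100:400];b=np.load("pics/side1.npy")[110:320,150:400]
cv2.imwrite("pics/p1.png",cv2.resize(np.hstack([a,b])[:,:,::-1],(785,300),interpolation=cv2.INTER_CUBIC))
o=get_obs();print(np.round(o["ee_pos"],4),np.round(o["ee_rot"],4),np.round(o["joints"],2))
```

```text
[0.599  0.1302 0.2307] [ 7.073e-01  7.069e-01 -4.000e-04 -6.000e-04] [0.02 0.27 1.51 0.   1.37 0.02]
```

View pics/p1.png

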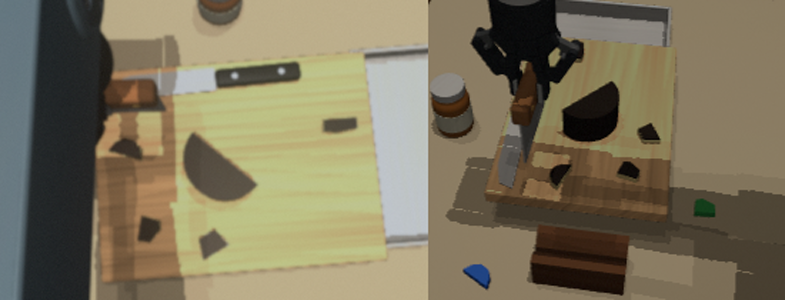

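servo_tool(
  increments=[0,0,0.04,0,0,0,0,0,0.03,0,0,0,0,0,0.015,0,0,0,0,0,0.004,0,0,0,0,0,0.001,0,0,0,0,0,0.001,0,0,0,0,0,0,0,0,0],
)

```text
t: 6.8
ee_pos: [0.6009, 0.1296, 0.1419]
ee_rot: [0.707, 0.707, 0.001, 0.001]
wrist_force: [-0.2, 0.0, -1.0]
finger_gap: 0.0237
grasp_force: 59.3
```

servo_tool(
  increments=[0,0,0.001,0,0,0,0,0,0,0,0,0],
)

```text
t: 7.0
ee_pos: [0.6002, 0.1295, 0.1399]
ee_rot: [0.708, 0.707, 0.0, 0.0]
wrist_force: [0.2, 0.4, -1.9]
finger_gap: 0.0234
grasp_force: 59.3
```

servo_tool(
  increments=[0,0,0.001,0,0,0,0,0,0,0,0,0],
)

```text
t: 7.2
ee_pos: [0.6, 0.1294, 0.1384]
ee_rot: [0.708, 0.707, 0.0, 0.0]
wrist_force: [-0.7, 0.1, -0.6]
finger_gap: 0.0234
grasp_force: 59.4
```

servo_tool(
  increments=[0,0,0.001,0,0,0,0,0,0,0,0,0],
)

```text
t: 7.4
ee_pos: [0.6002, 0.1294, 0.1383]
ee_rot: [0.707, 0.707, 0.0, 0.0]
wrist_force: [-2.5, -1.0, 5.2]
finger_gap: 0.0231
grasp_force: 60.2
```

servo_tool(
  increments=[0,0,-0.001,0,0,0,0,-0.014,0,0,0,0,0,-0.014,0,0,0,0,0,-0.014,0,0,0,0,0,-0.014,0,0,0,0,0,-0.014,0,0,0,0,0,-0.014,0,0,0,0,0,-0.014,0,0,0,0],
)

```text
t: 8.2
ee_pos: [0.5016, 0.1296, 0.1383]
ee_rot: [0.708, 0.707, 0.0, 0.0]
wrist_force: [0.2, -0.4, -0.3]
finger_gap: 0.0232
grasp_force: 59.4
```

servo_tool(
  increments=[0,-0.01,0,0,0,0,0,-0.008,0,0,0,0,0,-0.006,0,0,0,0,0,-0.003,0,0,0,0,0,0.006,0,0,0,0,0,0.004,-0.03,0,0,0,0,0,-0.03,0,0,0,0,0,-0.03,0,0,0],
)

```text
t: 9.0
ee_pos: [0.4852, 0.1295, 0.2289]
ee_rot: [0.708, 0.707, -0.0, -0.0]
wrist_force: [-0.7, 0.2, -1.1]
finger_gap: 0.0232
grasp_force: 59.2
```

Run:
```python
from h import *
for n in("top","side"):
    im=camera(n);np.save(f"pics/{n}2.npy",im)
a=np.load("pics/top2.npy")[100:310,100:400];b=np.load("pics/side2.npy")[110:320,150:400]
cv2.imwrite("pics/p2.png",cv2.resize(np.hstack([a,b])[:,:,::-1],(785,300),interpolation=cv2.INTER_CUBIC))
o=get_obs();print(np.round(o["ee_pos"],4),np.round(o["ee_rot"],4),np.round(o["joints"],2))
```

```text
[0.4882 0.1296 0.2328] [0.7075 0.7067 0.003  0.0029] [ 0.02  0.02  1.78 -0.    1.33  0.03]
```

View pics/p2.png

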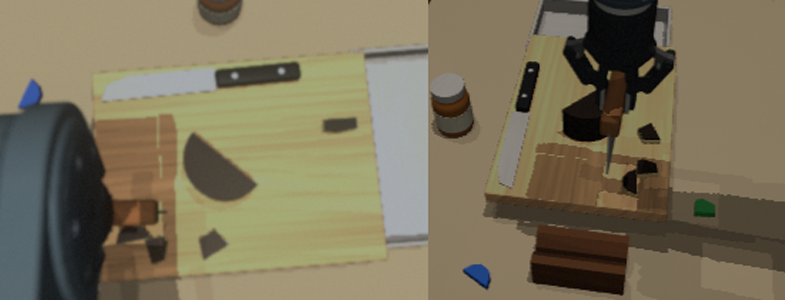

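Run:
```python
from h import *
f=lambda p:world("top",np.array(p)/1.4273+100,.077,False).tolist()
g=lambda p:world("side",np.array(p)-[428,0]if 0 else (np.array(p)-[428.2,0])/1.4273+[150,110],.077,False).tolist()
print(f([(157,248),(166,237),(150,263),(118,236),(140,233)]))
print("side c,a(front tip),b",g([(649,168),(630,183),(636,190),(624,182),(649,133)]))
```

```text
[[0.4395, 0.095], [0.4526, 0.0836], [0.4216, 0.1038], [0.4554, 0.1431], [0.4583, 0.1158]]
side c,a(front tip),b [[0.4351, 0.0963], [0.4592, 0.1289], [0.4489, 0.1396], [0.4681, 0.1288], [0.4432, 0.028]]
```

servo_tool(
  increments=[0,0,0,0,0,7.95,0,0,0,0,0,7.95,0,0,0,0,0,7.95,0,0,0,0,0,7.95,0,0,0,0,0,7.95,0,0,0,0,0,7.95,0,0,0,0,0,7.95,0,0,0,0,0,7.95],
)

```text
t: 9.9
ee_pos: [0.4847, 0.1295, 0.227]
ee_rot: [0.974, 0.225, -0.001, -0.0]
wrist_force: [-0.1, -0.0, -0.7]
finger_gap: 0.023
grasp_force: 59.4
```

servo_tool(
  increments=[0,0,0,0,0,7.95,0,0,0,0,0,7.95,0,0,0,0,0,7.95,-0.0265,-0.0222,0,0,0,0,-0.0265,-0.0222,0,0,0,0,0,0,0,0,0,0,0,0,0,0,0,0],
)

```text
t: 10.6
ee_pos: [0.4298, 0.1719, 0.2276]
ee_rot: [1.0, 0.022, -0.0, 0.0]
wrist_force: [-0.3, 1.0, -1.1]
finger_gap: 0.0235
grasp_force: 59.3
```

servo_tool(
  increments=[0,0,0.04,0,0,0,0,0,0.035,0,0,0,0,0,0.0135,0,0,0,0,0,0.0005,0,0,0,0,0,0,0,0,0],
)

```text
t: 11.1
ee_pos: [0.4308, 0.1712, 0.1394]
ee_rot: [1.0, 0.021, -0.0, 0.0]
wrist_force: [-0.1, 0.1, -0.9]
finger_gap: 0.0233
grasp_force: 59.4
```

servo_tool(
  increments=[-0.0007,0.016,0,0,0,0,-0.0007,0.016,0,0,0,0,-0.0007,0.016,0,0,0,0,-0.0007,0.016,0,0,0,0,-0.0007,0.016,0,0,0,0,-0.0007,0.012,0,0,0,0,0,0,0,0,0,0],
)

```text
t: 11.8
ee_pos: [0.431, 0.0783, 0.1404]
ee_rot: [1.0, 0.021, 0.001, 0.0]
wrist_force: [0.8, -0.8, -2.1]
finger_gap: 0.0233
grasp_force: 59.5
```

Run:
```python
from h import *
for n in("top","side"):
    im=camera(n);np.save(f"pics/{n}3.npy",im)
a=np.load("pics/top3.npy")[100:310,100:400];b=np.load("pics/side3.npy")[110:320,150:400]
cv2.imwrite("pics/p3.png",cv2.resize(np.hstack([a,b])[:,:,::-1],(785,300),interpolation=cv2.INTER_CUBIC))
o=get_obs();print(np.round(o["ee_pos"],4),np.round(o["ee_rot"],4),np.round(o["wrist_force"],2))
```

```text
[0.4304 0.0795 0.1399] [ 9.998e-01  2.120e-02  7.000e-04 -1.000e-04] [ 0.09  0.42 -2.22]
```

View pics/p3.png

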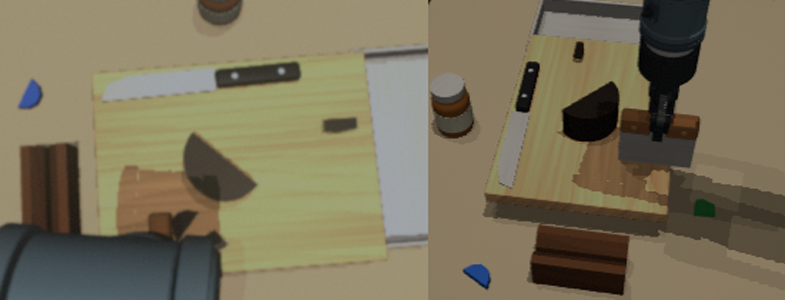

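Run:
```python
from h import *
f=lambda p:world("top",np.array(p)/1.4273+100,.077,False).tolist()
print(f([(196,211),(183,222),(177,236),(222,240)]))
im=np.load("pics/top3.npy");crop("top",im,200,190,280,290,"pics/c3.png",6)
```

```text
[[0.4834, 0.0458], [0.4703, 0.0623], [0.4534, 0.07], [0.447, 0.0145]]
```

View pics/c3.png

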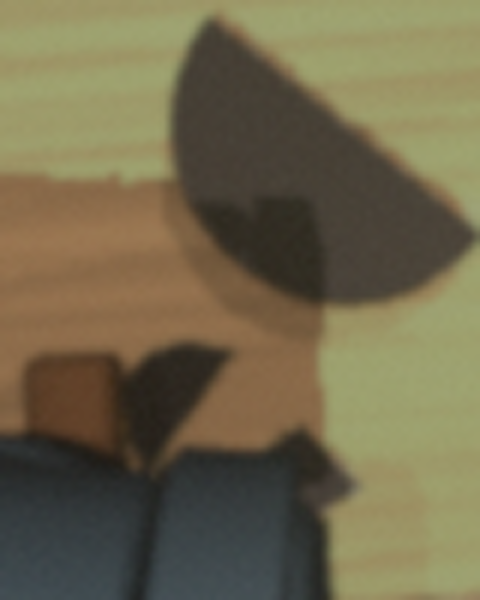

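servo_tool(
  increments=[-0.0015,0.016,0,0,0,0,-0.0015,0.016,0,0,0,0,-0.0015,0.016,0,0,0,0,-0.0015,0.016,0,0,0,0,-0.0007,0.016,0,0,0,0,-0.0007,0.016,0,0,0,0,-0.0007,0.016,0,0,0,0,0,0,0,0,0,0],
)

```text
t: 12.7
ee_pos: [0.4271, -0.0335, 0.1396]
ee_rot: [1.0, 0.021, 0.0, 0.0]
wrist_force: [-0.1, 1.4, -1.2]
finger_gap: 0.0229
grasp_force: 59.5
```

Run:
```python
from h import *
for n in("top","side"):
    im=camera(n);np.save(f"pics/{n}4.npy",im)
a=np.load("pics/top4.npy")[100:310,150:430];b=np.load("pics/side4.npy")[110:320,180:400]
cv2.imwrite("pics/p4.png",cv2.resize(np.hstack([a,b])[:,:,::-1],(800,336),interpolation=cv2.INTER_CUBIC))
o=get_obs();print(np.round(o["ee_pos"],4),np.round(o["wrist_force"],2))
```

```text
[ 0.4267 -0.0322  0.1394] [ 0.1  -0.13 -1.62]
```

View pics/p4.png

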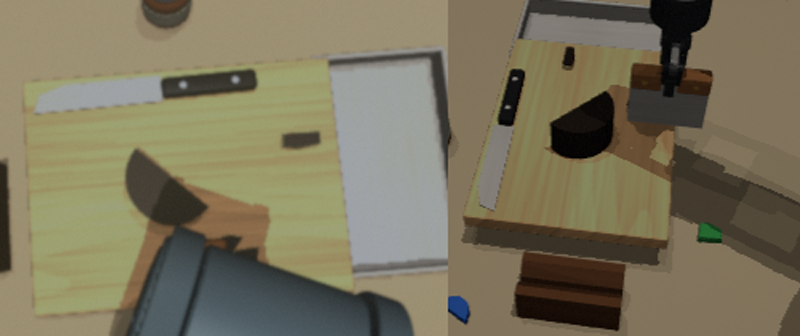

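servo_tool(
  increments=[0,0.002,0,0,0,-5.8,0,0.002,0,0,0,-5.8,0,0.002,0,0,0,-5.8,0,0.016,0,0,0,0,0,0.016,0,0,0,0,0,0.016,0,0,0,0,0,0.016,0,0,0,0,0,0.016,0,0,0,0],
)

```text
t: 13.6
ee_pos: [0.4551, -0.1155, 0.1392]
ee_rot: [0.985, 0.172, -0.0, -0.0]
wrist_force: [0.0, 0.4, -2.1]
finger_gap: 0.0231
grasp_force: 59.5
```

servo_tool(
  increments=[0,0.014,0,0,0,0,0,0.012,0,0,0,0,0,0.003,0,0,0,5.8,0,0.003,0,0,0,5.8,0,0.003,0,0,0,5.8,0,0,0,0,0,0],
)

```text
t: 14.2
ee_pos: [0.4659, -0.1477, 0.1392]
ee_rot: [1.0, 0.021, -0.0, 0.0]
wrist_force: [-0.1, -0.1, -1.3]
finger_gap: 0.023
grasp_force: 59.5
```

Run:
```python
from h import *
for n in("top","side"):
    im=camera(n);np.save(f"pics/{n}5.npy",im)
a=np.load("pics/top5.npy")[100:310,200:450];b=np.load("pics/side5.npy")[80:290,180:400]
cv2.imwrite("pics/p5.png",cv2.resize(np.hstack([a,b])[:,:,::-1],(800,357),interpolation=cv2.INTER_CUBIC))
o=get_obs();print(np.round(o["ee_pos"],4),np.round(o["ee_rot"],4),np.round(o["wrist_force"],2))
```

```text
[ 0.4657 -0.1472  0.1392] [ 9.997e-01  2.290e-02 -0.000e+00 -1.000e-04] [ 0.2   0.27 -1.62]
```

View pics/p5.png

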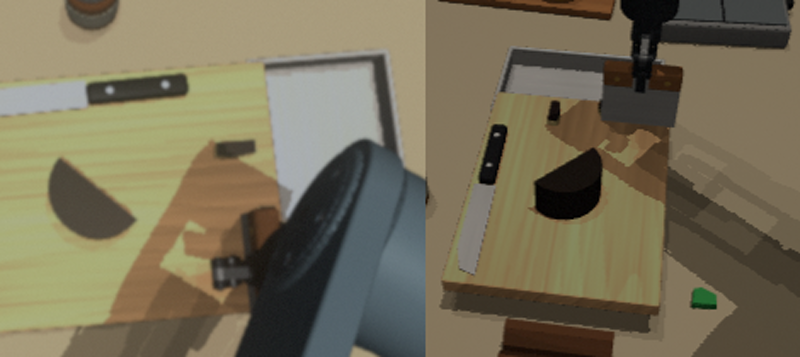

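servo_tool(
  increments=[0.008,0.006,0,0,0,0,0.008,0.01,0,0,0,0,0.003,0.012,0,0,0,0,0,0.012,0,0,0,0,0,0.012,0,0,0,0,0,0.012,0,0,0,0,0,0.012,0,0,0,0,0,0.008,0,0,0,0],
)

```text
t: 15.1
ee_pos: [0.4882, -0.2315, 0.1393]
ee_rot: [1.0, 0.021, 0.0, 0.0]
wrist_force: [-0.1, 1.1, -1.3]
finger_gap: 0.0232
grasp_force: 59.4
```

servo_tool(
  increments=[0,0,0,0,0,0,0,0,-0.03,0,0,0,0,0,-0.03,0,0,0,0,-0.02,-0.03,0,0,0,0,-0.03,0,0,0,0,0,-0.03,0,0,0,0],
)

```text
t: 15.7
ee_pos: [0.4852, -0.1494, 0.2307]
ee_rot: [1.0, 0.021, 0.001, 0.001]
wrist_force: [0.8, 0.4, -1.8]
finger_gap: 0.0232
grasp_force: 59.7
```

Run:
```python
from h import *
for n in("top","side"):
    im=camera(n);np.save(f"pics/{n}6.npy",im)
a=np.load("pics/top6.npy")[100:310,230:480];b=np.load("pics/side6.npy")[80:290,180:400]
cv2.imwrite("pics/p6.png",cv2.resize(np.hstack([a,b])[:,:,::-1],(800,357),interpolation=cv2.INTER_CUBIC))
o=get_obs();print(np.round(o["ee_pos"],4),np.round(o["ee_rot"],4),np.round(o["wrist_force"],2))
```

```text
[ 0.4844 -0.1466  0.2294] [ 9.997e-01  2.340e-02 -0.000e+00 -8.000e-04] [-0.56 -0.31 -0.54]
```

View pics/p6.png

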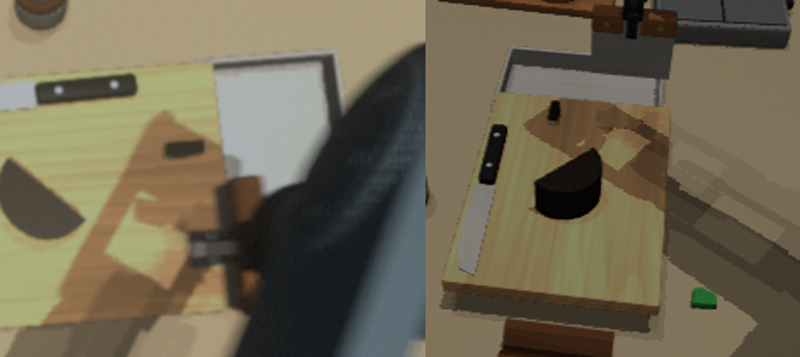

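servo_tool(
  increments=[0.0291,-0.0161,0,0,0,0,0.0291,-0.0161,0,0,0,0,0.029,-0.016,0,0,0,0,0,0,0.04,0,0,0,0,0,0.035,0,0,0,0,0,0.015,0,0,0,0,0,0,0,0,0],
)

```text
t: 16.5
ee_pos: [0.5695, -0.0983, 0.1391]
ee_rot: [1.0, 0.022, -0.001, -0.0]
wrist_force: [0.2, 0.3, -0.9]
finger_gap: 0.0229
grasp_force: 61.3
```

servo_tool(
  increments=[0,0.014,0,0,0,0,0,0.014,0,0,0,0,0,0.014,0,0,0,0,0,0.014,0,0,0,0,0,0.014,0,0,0,0,0,0.014,0,0,0,0,0,0.014,0,0,0,0,0,0.014,0,0,0,0],
)

```text
t: 17.3
ee_pos: [0.5747, -0.2114, 0.1392]
ee_rot: [1.0, 0.022, -0.0, -0.0]
wrist_force: [1.0, 0.6, -0.6]
finger_gap: 0.0232
grasp_force: 61.2
```

servo_tool(
  increments=[0,0.014,0,0,0,0,0,0.014,0,0,0,0,0,0,0,0,0,0,0,0,-0.03,0,0,0,0,0,-0.03,0,0,0,0,0,-0.03,0,0,0,0,0,0,0,0,0],
)

```text
t: 18.0
ee_pos: [0.5784, -0.239, 0.2348]
ee_rot: [1.0, 0.022, 0.004, 0.002]
wrist_force: [1.0, -0.3, -1.0]
finger_gap: 0.0229
grasp_force: 61.3
```

servo_tool(
  increments=[-0.004,-0.0436,0,0,0,0,-0.004,-0.0436,0,0,0,0,-0.004,-0.0436,0,0,0,0,-0.004,-0.0436,0,0,0,0,-0.004,-0.0436,0,0,0,0,-0.004,-0.0436,0,0,0,0,-0.004,-0.0436,0,0,0,0,-0.004,-0.0436,0,0,0,0],
)

```text
t: 18.8
ee_pos: [0.5276, 0.1111, 0.2282]
ee_rot: [1.0, 0.022, -0.001, -0.0]
wrist_force: [0.7, 0.7, -2.0]
finger_gap: 0.0232
grasp_force: 61.2
```

servo_tool(
  increments=[-0.004,-0.0436,0,0,0,0,-0.004,-0.0436,0,0,0,0,-0.004,-0.0436,0,0,0,0,0,0,0,0,0,0,0,0,0,0,0,0],
)

```text
t: 19.3
ee_pos: [0.5101, 0.2401, 0.2281]
ee_rot: [1.0, 0.023, -0.001, 0.0]
wrist_force: [0.3, -0.6, -1.1]
finger_gap: 0.0232
grasp_force: 61.2
```

Run:
```python
from h import *
im=camera("top");np.save("pics/top7.npy",im);im2=camera("side");np.save("pics/side7.npy",im2)
hsv=cv2.cvtColor(im,cv2.COLOR_RGB2HSV)
m=(im.max(2)<95).astype(np.uint8)
n,l,s,c=cv2.connectedComponentsWithStats(m)
for i in range(1,n):
    if 30<s[i,4]<4000 and 160<c[i][0]<460 and 110<c[i][1]<300: print(s[i],im[l==i].mean(0).round(),world("top",c[i],.077,False),world("top",c[i],.015,False))
# ascii map of tray
t=im[125:280:4,350:450:3].max(2)
for r in t: print(''.join('#' if v<60 else '+' if v<95 else '-' if v<130 else '.' for v in r))
o=get_obs();print(np.round(o["ee_pos"],4),np.round(o["ee_rot"],4))
```

```text
[ 356  132   88  133 1194] [61. 59. 56.] [[ 0.5784 -0.293 ]] [[ 0.5867 -0.3195]]
[251 143  60  19 715] [59. 57. 47.] [[ 0.6552 -0.0367]] [[ 0.6701 -0.0407]]
[ 229  194   50   46 1300] [72. 66. 55.] [[0.5318 0.0229]] [[0.536  0.0241]]
[368 241   4  11  31] [74. 69. 61.] [[ 0.4817 -0.1886]] [[ 0.4815 -0.2059]]
[174 297  19   3  37] [91. 79. 61.] [[0.3991 0.142 ]] [[0.3917 0.1536]]
..................................
..................................
................----++++++........
..-+++++++++++++-------+#+........
..---..................-##........
.......................-##-.......
........................##-.......
........................##+.......
........................+#+.......
........................-#+.......
........................-##.......
........................-##-......
.........................##-......
.........................+#+......
.........................+#+......
.........................-##......
........-................-##-.....
..........................##-.....
..........................+#+.....
..........................+#+.....
..........................+##.....
..........................-##-....
.....-.....................##-....
...........................##+....
.......--..................+#+....
.......-...................+##....
.......-...................+##....
............................##-...
........-...................##+...
......+--...................+#+...
......++....................+##...
......--....................+##...
......-.....................-##-..
.............................##-..
...........................--##+..
........---------------+------....
.......------.....................
..................................
..................................
[0.5109 0.2384 0.2285] [ 9.998e-01  2.160e-02 -6.000e-04  3.000e-04]
```

Run:
```python
from h import *
im=np.load("pics/top7.npy").astype(int);im0=np.load("pics/top0.npy").astype(int)
d=np.abs(im-im0).max(2); 
m=(d>22).astype(np.uint8)
n,l,s,c=cv2.connectedComponentsWithStats(m)
for i in range(1,n):
    if s[i,4]>12 and c[i][0]>345 and 120<c[i][1]<320: print(s[i],"old",im0[l==i].mean(0).round(),"new",im[l==i].mean(0).round(),"z.02",world("top",c[i],.02,False))
print("tray corner diff region; edges shift:")
for r in range(165,285,3): print(r,''.join('#' if v>40 else '+' if v>22 else '.' for v in d[r,340:440]))
```

```text
[372 183  20   9  70] old [147. 151. 152.] new [128. 129. 113.] z.02 [[ 0.5901 -0.2296]]
[364 210   7   7  20] old [147. 150. 152.] new [135. 136. 118.] z.02 [[ 0.544  -0.2028]]
[365 218  19   8  61] old [147. 152. 154.] new [140. 141. 124.] z.02 [[ 0.5273 -0.2185]]
[369 224   8  19  68] old [147. 152. 155.] new [120. 121. 108.] z.02 [[ 0.5046 -0.2126]]
[367 240   6  13  60] old [145. 147. 147.] new [93. 88. 78.] z.02 [[ 0.481  -0.2042]]
[508 290   4  15  35] old [51. 49. 48.] new [80. 78. 75.] z.02 [[ 0.38   -0.4618]]
tray corner diff region; edges shift:
165 ....................................................................................................
168 ....................................................................................................
171 ....................................................................................................
174 ....................................................................................................
177 ....................................................................................................
180 ........
[... 2962 characters left out ...]
......................................................................
267 ....................................................................................................
270 ....................................................................................................
273 ....................................................................................................
276 ....................................................................................................
279 ....................................................................................................
282 ....................................................................................................
```

Run:
```python
from h import *
im=cv2.GaussianBlur(np.load("pics/top7.npy"),(3,3),0).astype(int)
for r in range(178,262,2): print(r,''.join('#' if p.max()<100 else 'o' if p[2]<p[0]-4 else '.' for p in im[r,355:402]))
a=np.load("pics/side7.npy").astype(int);b=np.load("pics/side0.npy").astype(int);d=np.abs(a-b).max(2)
print("side")
for r in range(104,146,2): print(r,''.join('#' if p>40 else '+' if p>22 else '.' for p in d[r,220:325]))
```

```text
178 oooooo.........................................
180 oooooo.........................................
182 oooooo.............oooooooooooooooooooooo......
184 oooooo............ooooooooooooooooooooooo......
186 ooooooo...........oooooooooooooooooooooooo.....
188 ooooooo...........oooooooooooooooooooooooo.....
190 ooooooo...........ooooooooooooooooooooooo......
192 ooooooo...................ooooo................
194 oooooooo.......................................
196 oooooooo.......................................
198 oooooooo.......................................
200 oooooooo.......................................
202 ooooooooo......................................
204 ooooooooo......................................
206 ooooooooo......................................
208 ooooooooo......................................
210 oooooooooo...oooooooooooo......................
212 ooooooooooooooooooooooooooo....................
214 ooooooooooooooooooooooooooooo..................
216 oooooooooooooooooooooooooooooo.................
218 oooooooooooooooooooooooooooooo.................
220 oooo
[... 2698 characters left out ...]
#.......................................
134 ........##########################################################.......................................
136 .......+##########################################################+......................................
138 .......############################################################......................................
140 .......###########################.+++.############################......................................
142 .......##########################++++++############################......................................
144 .......##########################.+++++############################......................................
```

servo_tool(
  increments=[0,0,0.04,0,0,0,0,0,0.04,0,0,0,0,0,0.02,0,0,0,0,0,0.012,0,0,0,0,0,0.006,0,0,0,0,0,0.006,0,0,0,0,0,0,0,0,0],
)

```text
t: 20.1
ee_pos: [0.5113, 0.2386, 0.1051]
ee_rot: [1.0, 0.021, -0.0, 0.0]
wrist_force: [-0.4, -0.1, -2.0]
finger_gap: 0.0235
grasp_force: 61.7
```

In the narrow slot with no force.

servo_tool(
  increments=[0,0,0.007,0,0,0,0,0,0.007,0,0,0,0,0,0.005,0,0,0,0,0,0.003,0,0,0,0,0,0,0,0,0],
)

```text
t: 20.6
ee_pos: [0.5107, 0.2391, 0.0826]
ee_rot: [1.0, 0.022, -0.001, 0.0]
wrist_force: [-0.1, -0.0, -0.8]
finger_gap: 0.0229
grasp_force: 61.7
```

servo_tool(
  increments=[0,0,0.001,0,0,0,0,0,0,0,0,0],
)

```text
t: 20.8
ee_pos: [0.5113, 0.2392, 0.0824]
ee_rot: [1.0, 0.022, 0.0, -0.0]
wrist_force: [-0.0, -0.2, -1.3]
finger_gap: 0.0232
grasp_force: 61.7
```

servo_tool(
  increments=[0,0,0,0,0,0,0,0,0,0,0,0,0,0,0,0,0,0,0,0,0,0,0,0,0,0,0,0,0,0,0,0,0,0,0,0,0,0,0,0,0,0],
  claw=-1,
)

```text
t: 21.5
ee_pos: [0.5112, 0.2392, 0.0823]
ee_rot: [1.0, 0.022, -0.0, -0.0]
wrist_force: [-0.6, 0.4, -0.9]
finger_gap: 0.0855
grasp_force: 0.0
```

servo_tool(
  increments=[0,0,-0.02,0,0,0,0,0,-0.03,0,0,0,0,0,-0.04,0,0,0,0,0,-0.04,0,0,0,0,-0.04,0,0,0,0,0,-0.04,0,0,0,0,0,0,0,0,0,0],
)

```text
t: 22.2
ee_pos: [0.5071, 0.3229, 0.2129]
ee_rot: [1.0, 0.023, 0.001, -0.001]
wrist_force: [-0.2, -0.4, -0.2]
finger_gap: 0.0854
grasp_force: 0.0
```

Run:
```python
from h import *
im=camera("top").astype(int);np.save("pics/top8.npy",im.astype(np.uint8));s=camera("side");np.save("pics/side8.npy",s)
s=s.astype(int);s0=np.load("pics/side0.npy").astype(int)
d=np.abs(s-s0).max(2)
print("side diff rest region",(d[255:320,215:295]>30).sum(),"wheel/knife/board",(d[150:250,195:285]>30).sum())
for r in range(250,320,3):print(r,''.join('#' if v>30 else '.' for v in d[r,210:300:2]))
print("tray (side)")
d=s
for r in range(110,142,2): print(r,''.join('#' if p.max()<70 else 'o' if p[2]<p[0]-8 else '.' for p in d[r,222:322]))
o=get_obs();print(np.round(o["ee_pos"],3),o["finger_gap"],o["t"])
```

```text
side diff rest region 1460 wheel/knife/board 5581
250 ...........################..................
253 ............##############...................
256 ............##############...................
259 ............#############....................
262 ...........#####...#####.....................
265 ............############.....................
268 ............##.###############.#####.........
271 ..........##########################.#.......
274 .............####.###########....####........
277 ............######...###........######.......
280 ...........##...#.....#......................
283 ...........##....#####......#####............
286 ...........###...####........................
289 ...........#................................#
292 ...........###########...............#..#####
295 ............#########...................#####
298 ....................#...................#####
301 .......................................###...
304 #...................#..................####..
307 ....#..................................###..#
310 .....#..######.........................###.#.

[... 1186 characters left out ...]
#########################
130 ..........############..................................############################################
132 ......###########..............###################..........########################################
134 ...#########..........####################################.....#####################################
136 #########........###############..############################....##################################
138 ######.......#####################################################..################################
140 ###......###########################################################.###############################
[0.507 0.32  0.212] 0.08509716800696616 22.3
```

servo_tool(
  increments=[0,0,-0.04,0,0,0,-0.0118,0.0449,0,0,0,0,-0.0118,0.0449,0,0,0,0,-0.0118,0.0449,0,0,0,0,-0.0118,0.0449,0,0,0,0,-0.0118,0.0449,0,0,0,0,-0.0118,0.0449,0,0,0,0,-0.0118,0.0449,0,0,0,0],
)

```text
t: 23.1
ee_pos: [0.4376, -0.0009, 0.2522]
ee_rot: [1.0, 0.021, 0.0, 0.0]
wrist_force: [0.9, -0.7, 0.8]
finger_gap: 0.0854
grasp_force: 0.0
```

servo_tool(
  increments=[-0.0118,0.0449,0,0,0,0,-0.0118,0.0449,0,0,0,0,-0.0118,0.0449,0,0,0,0,-0.0118,0.0449,0,0,0,0,-0.0118,0.0449,0,0,0,0,-0.0118,0.0449,0,0,0,0,-0.0118,0.0449,0,0,0,0,0,0,0,0,0,0],
)

```text
t: 23.9
ee_pos: [0.3674, -0.3213, 0.2521]
ee_rot: [1.0, 0.018, -0.0, 0.001]
wrist_force: [-0.4, -0.0, 0.0]
finger_gap: 0.0858
grasp_force: 0.0
```

Run:
```python
from h import *
im=camera("top").astype(int);s=camera("side").astype(int)
s0=np.load("pics/side0.npy").astype(int);t0=np.load("pics/top0.npy").astype(int)
d=np.abs(s-s0).max(2);dt=np.abs(im-t0).max(2)
print("side rest",(d[255:320,215:295]>35).sum(),"top rest",(dt[195:280,110:165]>35).sum(),"wheel top",(dt[185:245,225:285]>35).sum(),"knife top",(dt[140:172,168:315]>35).sum(), "jar",(dt[65:125,230:275]>35).sum())
for r in range(255,315,3):print(r,''.join('#' if v>35 else '.' for v in d[r,210:300:2]))
print("top rest")
for r in range(195,278,4):print(r,''.join('#' if v>35 else '.' for v in dt[r,110:165]))
print("tray (side)")
for r in range(106,142,2): print(r,''.join('#' if p.max()<70 else 'o' if p[2]<p[0]-8 else '.' for p in s[r,222:322]))
o=get_obs();print(np.round(o["ee_pos"],3),o["t"])
```

```text
side rest 174 top rest 185 wheel top 0 knife top 0 jar 0
255 .............................................
258 .............................................
261 ...........####..............................
264 ......................#####..................
267 ...................................###.......
270 ..........##.................................
273 ................#######......................
276 ............................#######..........
279 .............................................
282 .............................................
285 .............................................
288 .............................................
291 .............................................
294 .............................................
297 .............................................
300 .............................................
303 .............................................
306 .............................................
309 .............................................
312 .............................................
top rest
195 ..............................
[... 2455 characters left out ...]
oooooo..o............................#.##o
130 oo.##.oooooooooooooooooooooooooooooooooooooooooooooooooooooooooo.....o..........................ooo#
132 oo###.o.ooooooooooooooooooooooooooooooooooooooooooooooooooooooooo..............................ooo#o
134 oooooooooooooooooooooooooooooooooooooooooooooooooooooooooooooooooo.............................ooo#o
136 oooooooooooooooooooooooooooooooooooooooooooooooooooooooooooooooooooo...........................ooo#o
138 ooooooooooooooooooooooooooooooooooooooooooooooooooooooooooooooooooooo.........................#ooo#o
140 ooooooooooooooooooooooooooooooooooooooooooooooooooooooooooooooooooooooooooo...............oo...ooo#o
[ 0.369 -0.317  0.252] 24.0
```

```bash
python3 -c "
from rig import r
print(r.sign_off())"
```

```text
the job is handed in; nothing more can be done
None
```

I handed the job in with all four offcuts apparently in the pan and the scraper back upright in its slot; the half cheese, knife and jar showed no movement, but one offcut lies mostly hidden under the plank's edge, so I couldn't confirm it fully, and the hand-in returned no verdict.

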